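Right the toppled oil bottle against the backstop

ROBOT

A 7-joint arm with a two-finger parallel gripper is mounted at the origin on the work surface. World frame = base frame: x ahead of the robot, y to its left, z up, the work surface at z = 0. Lengths are in m, angles in rad, forces in N, time in s.
With the tool pointing down it reaches from about 0.4 to 0.85 m from the base axis. Payload 10.4 kg.
Tool frame: the origin (TCP) lies at the very end of the fingers, on their centre line; the grasp point (between the pads) lies r.grasp_offset behind it (r.grasp_offset is the distance from the TCP to the grasp point, in m); z points along the fingers, y is the direction in which the jaws open and shut (so a half turn about z gives the same grasp; the last joint's range is limited). The gripper opens to 87 mm and grips with 3 to 60 N. Pads are 19 mm wide; open, the fingers measure 117 mm over their backs; the gripper's body (75 mm by 190 mm) begins 51 mm behind the grasp point.
Start: joints at [-1.287, 0.332, -0.065, 1.46, 0.022, 1.35, -0.088], TCP at [0.189, 0.596, 0.223] pointing down, gripper open.
Joint ranges: [-2.6, 2.6], [-0.5, 2.12], [-1.47, 1.34], [0.16, 2.42], [-1.27, 4.41], [0.06, 2.06], [-2.6, 2.6]. Speed limits (rad/s): [2.22, 2.22, 2.79, 2.79, 3.14, 3.14, 3.14].

INTERFACE

Orientations are given as a unit quaternion [x, y, z, w].
In Python, from bench import read_state, cams, job, r gives the robot as it stands. The module is installed in compiled form; this text tells all that it offers.
- The arm moves only by the tool arm_command, never from a script. Its argument "increments" is a list of rows, each an object of numbers: "gripper": the opening in per cent of the stroke, from 0 (shut) to 100 (fully open); "dx", "dy", "dz": the shift along the tool's x, y, z in m; "spin": the turn about the tool's z in degrees. In form: [{"gripper": .., "dx": .., "dy": .., "dz": .., "spin": ..}, ...]. A call has exactly 8 rows; each row shifts and turns the commanded pose from where the row before left it, along the tool's axes as they then stand; what a row does not reach is not made up. A row lasts 1/8 s, in which the tool goes at most 62.5 mm and 10.7 degrees, less where a joint would pass 70% of its speed; a pose out of reach is approached as far as the arm can. A call with a gripper value outside its range is refused whole. The fingers move at their own pace and stop on an object; "grip_force" is the grip in N (left out, the last holds). Time passes only in rows, so rows that do not move let the fingers close, or fill a call up. It gives the time, the measured TCP pose, the force and the opening at its end, in the units of the state.
- read_state(): the state, without advancing time (a new reading comes with each control period).
- cams.camera(name): name is "scene" or "top" or "wrist"; returns the picture (384x512x3 uint8, red, green, blue); there is no depth.
- cams.camera_info(name): a dict with "K" (3x3 intrinsics, pixels), "rvec" (rotation vector, rad) and "tvec" (3), from world to camera coordinates, as OpenCV has them. Camera axes: x right, y down, z forward; pixel columns grow to the right and rows downward; lengths in m; the calibration is good to about 2 mm. The wrist camera is an equidistant fisheye: a pixel r from the principal point sees the ray r / f radians off the axis. A picture is of the moment at which its call begins: read the wrist's pose just before it. camera_info takes no time and is no camera call; for the wrist camera it gives the pose at the moment of the call.
- job.close_job(): hands the job in, once; it reports no verdict.
The state is a dict: "time": time; "joint_positions": joint angles; "joint_vel": joint speeds; "joint_torque": joint torques, N m; "ee_pos": TCP position; "eef_rot": TCP orientation; "ft_force": force on the tool from outside, world axes, zero at the start; "torque": the same for the moment, N m; "width": finger opening in m.
Only numpy, scipy, OpenCV 4.12 (cv2) and the standard library are available. Lean on these libraries where they do the work, as an engineer would, in place of code of your own. Each camera call takes 0.05 s, during which the arm holds its last target.

TASK

The green oil bottle on the welding bench has toppled and leans slanting with its cap against the upright steel backstop plate. Push its foot in towards the plate, so that the cap slides up the plate, until the bottle stands upright on its base in front of it; do not lift it off the bench, and leave the orange and blue bottles standing where they are.

Things in the scene. Friction and masses are not known exactly. Their poses are not given: they have to be found in the camera images.
- green_bottle: Toppled small green oil bottle, white cap: 42 mm diameter (cap 36), 104 mm tall, about 0.13 kg, smooth (friction about 0.4). Origin: base centre; z axis from base to cap. It leans 38 degrees, cap rim on the plate: far edge of the base on the bench, near edge 26 mm up. Pushed just above the near edge it slides in and rises (high up it may jam); below 20 degrees of lean it drops onto its base by itself.
- backstop: Fixed upright dark steel plate to the right of the bottles, set askew, 380 mm long, 130 high, 6 thick. Origin: on the bench, mid-length, in the face towards the bottles; x points through the plate away from the bottles, y along it, z up. Base centres are 78 mm in front of the face, in a row along y, 120 mm apart; their order varies.
- orange_bottle: Bystander, standing: orange oil bottle with black cap, 42 mm diameter, 104 mm tall, 0.13 kg. Origin: base centre, z up.
- blue_bottle: Bystander, standing: blue oil bottle with yellow cap, 42 mm diameter, 104 mm tall, 0.13 kg. Origin: base centre, z up.
Mind the look-alikes: they are no part of the job. What is shaped like the green_bottle but pink is not meant.

How it is judged:
On the way:
1. the green bottle is being raised by pushing its foot in: it leans less (17 to 29 degrees) with its cap still against the plate (angle between green_bottle's own z axis and vertical between 0.3 and 0.5 rad and contact force between green_bottle and backstop above 0.03 N), for 0.05 s.
At the end, for the whole second after the job is handed in: The green bottle stands still and upright (within 6 degrees) on the bench, its base centre less than 80 mm in front of the plate; the orange and blue bottles stand upright within 20 mm of where they were (angle between green_bottle's own z axis and vertical below 0.1 rad and height (world z) of green_bottle below 0.01 m and x of green_bottle in the frame of backstop between -0.08 and 0 m and linear speed of green_bottle below 0.02 m/s and angular speed of green_bottle below 0.1 rad/s and angle between each of orange_bottle, blue_bottle's own z axis and vertical below 0.15 rad and distance of each of orange_bottle, blue_bottle from where it was at the start of the episode below 0.02 m); the robot touches nothing.
It fails at once if the green bottle is lifted off the bench (its base centre more than 40 mm up) (height (world z) of green_bottle above 0.04 m).
It fails at once if the orange or blue bottle is knocked or shifted (more than 20 mm or 17 degrees) (distance of any of orange_bottle, blue_bottle from where it was at the start of the episode above 0.02 m or angle between any of orange_bottle, blue_bottle's own z axis and vertical above 0.3 rad).
It also fails if it takes over 32 s, if anything falls off the work surface, if the arm or the gripper's body presses on something with over 40 N, if the wrist force passes 120 N, or if a joint passes its speed limit or range.

## Working session

There is one attempt and no reset: what is moved stays moved. The work goes in short steps, Python scripts to look and compute and a tool call to move; the robot and the scene stay as the last step left them, time stands still between calls to the robot, and variables do not carry over. Pictures are saved under pics/ and viewed, and the job is handed in when it is done.

Besides the shell and the picture viewer there is one more tool, called after "Call:" as a command line: name --argument value ..., lists and objects as JSON in quotes. arm_command: Moves the arm, as the interface text tells. Its arguments: {"type":"object","properties":{"increments":{"type":"array","items":{"type":"object","properties":{"gripper":{"type":"number"},"dx":{"type":"number"},"dy":{"type":"number"},"dz":{"type":"number"},"spin":{"type":"number"}}}},"grip_force":{"type":"number"}},"required":["increments"]}

```bash
mkdir -p pics
python3 - <<'E'
from bench import read_state,cams,job,r
import cv2
s=read_state();print(s['time'],s['ee_pos'],s['eef_rot'],s['width'],r.grasp_offset)
for n in('scene','top'):
    cv2.imwrite(f'pics/{n}0.png',cams.camera(n)[:,:,::-1]);i=cams.camera_info(n);print(n,i)
E
```

```text
0.0 [0.18863955 0.59545113 0.22175997] [ 1.52778987e-01  9.88260136e-01 -6.92783512e-04 -6.91085411e-05] 0.08699111328387935 0.0187
scene {'K': array([[361.91065777,   0.        , 253.96798942],
       [  0.        , 361.91065777, 193.15918516],
       [  0.        ,   0.        ,   1.        ]]), 'rvec': array([ 1.29957593,  2.14621718, -1.0282363 ]), 'tvec': array([ 0.26225979, -0.25029456,  1.05069545])}
top {'K': array([[481.41315081,   0.        , 255.75503555],
       [  0.        , 481.41315081, 191.89995929],
       [  0.        ,   0.        ,   1.        ]]), 'rvec': array([ 2.16577984, -2.11250523,  0.1779072 ]), 'tvec': array([-0.03184346,  0.50086655,  0.69361486])}
```

View pics/scene0.png

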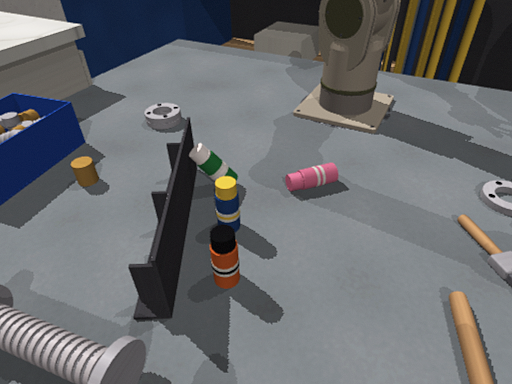

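View pics/top0.png

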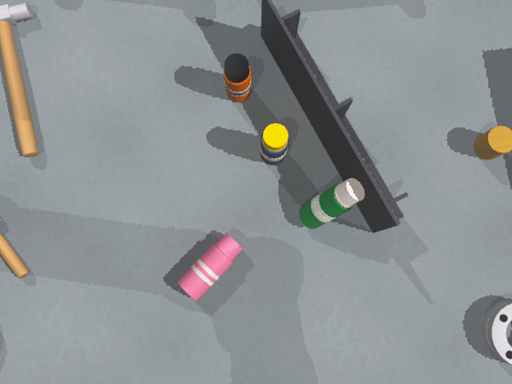

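Run:
```python
import cv2
a=cv2.imread('pics/top0.png')
cv2.imwrite('pics/c1.png',cv2.resize(a[0:250,210:420],None,fx=2.4,fy=2.4,interpolation=cv2.INTER_CUBIC))
a=cv2.imread('pics/scene0.png')
cv2.imwrite('pics/c2.png',cv2.resize(a[110:330,120:280],None,fx=2.7,fy=2.7,interpolation=cv2.INTER_CUBIC))
```

```text
(no output)
```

View pics/c1.png

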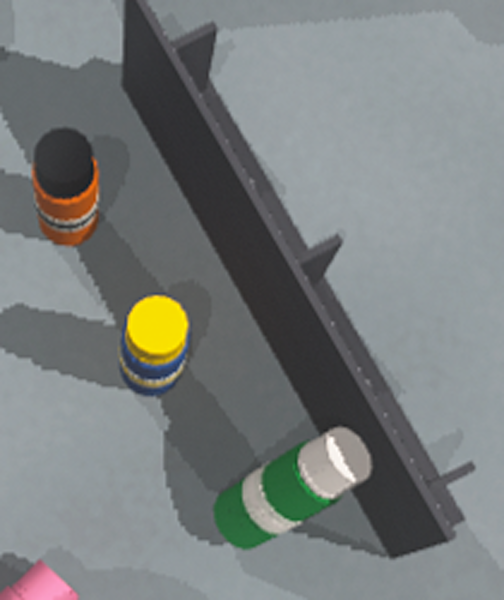

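View pics/c2.png

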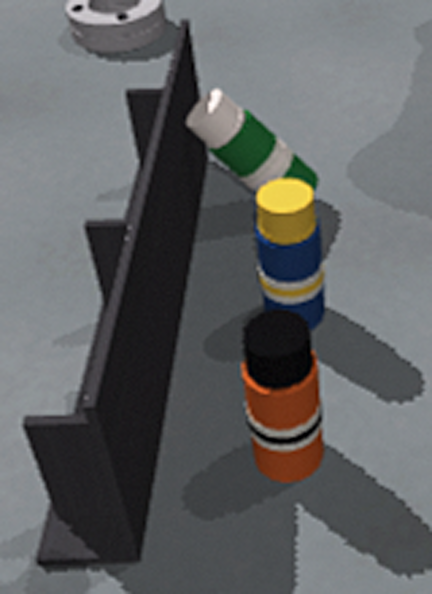

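```bash
cat > h.py <<'E'
import numpy as np,cv2
from bench import cams,read_state
def unp(n,px,z):
    i=cams.camera_info(n);R=cv2.Rodrigues(i['rvec'])[0];t=i['tvec']
    p=cv2.undistortPoints(np.array([[px]],float),i['K'],None)[0,0]
    d=R.T@np.array([*p,1]);c=-R.T@t
    return c+d*(z-c[2])/d[2]
def prj(n,P):
    i=cams.camera_info(n);return cv2.projectPoints(np.array(P,float).reshape(-1,3),i['rvec'],i['tvec'],i['K'],None)[0][:,0]
E
python3 - <<'E'
from h import *
T=lambda u,v:(210+u/2.4,v/2.4); S=lambda u,v:(120+u/2.7,110+v/2.7)
A=unp('top',T(123,88),0);B=unp('top',T(390,557),0)
print('plate',A,B,np.linalg.norm(A-B))
S0=unp('scene',S(137,560),0);print('scene far corner',S0)
bl=unp('top',T(157,325),.104);og=unp('top',T(63,165),.104)
print(bl,og, unp('scene',S(285,194),.104),unp('scene',S(278,330),.104))
y=(A-B)/np.linalg.norm(A-B);print(y)
n=np.array([-y[1],y[0],0]);
if n@(bl-A)>0:n=-n
for p in(bl,og):print('x',n@(p-A),'y',y@(p-(A+B)/2))
print('n',n,np.degrees(np.arctan2(n[1],n[0])))
g=(A+B)/2-.078*n+y*(y@(bl-(A+B)/2)-.12);print('green base pred',g)
# axis in vertical plane along n. base far edge on bench
a=np.radians(38);ax=n*np.sin(a)+np.array([0,0,np.cos(a)]);pz=.021*np.sin(a)
b=g.copy();b[2]=pz
for n_ in('top','scene'):
    for q in(b,b+ax*.104):print(n_,prj(n_,q))
near=b-.021*(n*np.cos(a)-np.array([0,0,np.sin(a)]));print('near edge',near,prj('top',near))
E
```

```text
plate [ 0.77564882 -0.0222844   0.        ] [ 0.44807051 -0.20678887  0.        ] 0.3759646970176655
scene far corner [ 7.76702305e-01 -2.20678377e-02 -5.55111512e-17]
[ 0.57308004 -0.04511863  0.104     ] [0.67154765 0.01352235 0.104     ] [ 0.57280506 -0.04442095  0.104     ] [0.67616418 0.01464517 0.104     ]
[0.87130073 0.49074947 0.        ]
x -0.07951503924875486 y 0.000278137908880553
x -0.08228603872587711 y 0.11485106911327587
n [ 0.49074947 -0.87130073 -0.        ] -60.61014596120124
green base pred [ 0.46926746 -0.10532862  0.        ]
top [[309.82476202 216.34273744]]
top [[356.18519125 188.8178752 ]]
scene [[229.50441439 181.3755672 ]]
scene [[194.44830599 149.20370061]]
near edge [ 0.46114643 -0.09091014  0.02585778] [[301.43185653 220.42073312]]
```

```bash
cat >> h.py <<'E'
from scipy.spatial.transform import Rotation as Ro
A=np.array([.77565,-.02228,0]);B=np.array([.44807,-.20679,0])
Y=(A-B)/np.linalg.norm(A-B);N=np.array([Y[1],-Y[0],0]);M=(A+B)/2
def plate(p):return np.array([N@(np.array(p)-M),Y@(np.array(p)-M),p[2]])
def world(x,y,z):return M+N*x+Y*y+np.array([0,0,z])
def stat(tgt=None):
    s=read_state();R=Ro.from_quat(s['eef_rot']).as_matrix();p=s['ee_pos']
    print('t',s['time'],'tcp plate',plate(p).round(4),'w',s['width'],'F plate',[(s['ft_force']@v).round(2) for v in(N,Y)],s['ft_force'][2].round(2))
    print('tool x in plate',(N@R[:,0]).round(3),(Y@R[:,0]).round(3),'tool y',(N@R[:,1]).round(3),(Y@R[:,1]).round(3),'q7',s['joint_positions'].round(2))
    ang=np.degrees(np.arctan2(R[1,1],R[0,1]));ty=np.degrees(np.arctan2(Y[1],Y[0]))
    print('yaw of tool y',ang,'wanted',ty,'mod180; spin +',[-((ty-ang+180)%360-180),-((ty-ang)%360-180)])
    if tgt is not None: print('to go in tool axes',(R.T@(world(*tgt)-p)).round(4))
E
python3 -c "
from h import *
print(world(-.15,-.124,.2));stat((-.15,-.124,.2))"
```

```text
[ 0.43020555 -0.04469475  0.2       ]
t 0.1 tcp plate [-0.8263 -0.0203  0.2219] w 0.0869998948650293 F plate [np.float64(0.75), np.float64(-0.44)] 0.48
tool x in plate -0.731 -0.682 tool y -0.682 0.731 q7 [-1.29  0.33 -0.06  1.46  0.02  1.35 -0.09]
yaw of tool y 72.4228899238804 wanted 29.390461395410867 mod180; spin + [np.float64(43.03242852846955), np.float64(-136.96757147153045)]
to go in tool axes [-0.4236 -0.5373  0.0225]
```

Call:
arm_command --increments '[{"gripper": 23, "spin": 8.6}, {"gripper": 23, "spin": 8.6}, {"gripper": 23, "spin": 8.6}, {"gripper": 23, "spin": 8.6}, {"gripper": 23, "spin": 8.6}, {"gripper": 23}, {"gripper": 23}, {"gripper": 23}]' --grip_force 20

```text
validation failed for argument at $.in...
```

```bash
python3 -c "
from h import *
stat((-.15,-.124,.2))"
```

```text
t 0.1 tcp plate [-0.8263 -0.0203  0.2219] w 0.0869998948650293 F plate [np.float64(0.75), np.float64(-0.44)] 0.48
tool x in plate -0.731 -0.682 tool y -0.682 0.731 q7 [-1.29  0.33 -0.06  1.46  0.02  1.35 -0.09]
yaw of tool y 72.4228899238804 wanted 29.390461395410867 mod180; spin + [np.float64(43.03242852846955), np.float64(-136.96757147153045)]
to go in tool axes [-0.4236 -0.5373  0.0225]
```

Perhaps all fields are required.

Call:
arm_command --increments '[{"gripper": 23, "dx": 0, "dy": 0, "dz": 0, "spin": 8.6}, {"gripper": 23, "dx": 0, "dy": 0, "dz": 0, "spin": 8.6}, {"gripper": 23, "dx": 0, "dy": 0, "dz": 0, "spin": 8.6}, {"gripper": 23, "dx": 0, "dy": 0, "dz": 0, "spin": 8.6}, {"gripper": 23, "dx": 0, "dy": 0, "dz": 0, "spin": 8.6}, {"gripper": 23, "dx": 0, "dy": 0, "dz": 0, "spin": 0}, {"gripper": 23, "dx": 0, "dy": 0, "dz": 0, "spin": 0}, {"gripper": 23, "dx": 0, "dy": 0, "dz": 0, "spin": 0}]' --grip_force 20

```text
time: 1.1
ee_pos: [0.1888, 0.5958, 0.2225]
eef_rot: [0.504, 0.864, -0.0, 0.0]
ft_force: [0.4, 0.3, -0.8]
width: 0.0217
```

```bash
python3 -c "
from h import *
stat((-.15,-.124,.2))"
```

```text
t 1.1 tcp plate [-0.8265 -0.02    0.2225] w 0.02172617498135352 F plate [np.float64(-0.02), np.float64(0.52)] -0.78
tool x in plate -1.0 -0.002 tool y -0.002 1.0 q7 [-1.36  0.33  0.04  1.47 -0.01  1.35 -0.81]
yaw of tool y 29.52594263019843 wanted 29.390461395410867 mod180; spin + [np.float64(0.13548123478756224), np.float64(-179.86451876521244)]
to go in tool axes [-0.6763 -0.1056  0.0225]
```

Call:
arm_command --increments '[{"gripper": 23, "dx": -0.042, "dy": -0.0065, "dz": 0, "spin": 0}, {"gripper": 23, "dx": -0.042, "dy": -0.0065, "dz": 0, "spin": 0}, {"gripper": 23, "dx": -0.042, "dy": -0.0065, "dz": 0, "spin": 0}, {"gripper": 23, "dx": -0.042, "dy": -0.0065, "dz": 0, "spin": 0}, {"gripper": 23, "dx": -0.042, "dy": -0.0065, "dz": 0, "spin": 0}, {"gripper": 23, "dx": -0.042, "dy": -0.0065, "dz": 0, "spin": 0}, {"gripper": 23, "dx": -0.042, "dy": -0.0065, "dz": 0, "spin": 0}, {"gripper": 23, "dx": -0.042, "dy": -0.0065, "dz": 0, "spin": 0}]'

```text
time: 2.1
ee_pos: [0.309, 0.2763, 0.2228]
eef_rot: [0.504, 0.864, 0.0, -0.0]
ft_force: [0.5, 0.5, 0.6]
width: 0.0197
```

Call:
arm_command --increments '[{"gripper": 23, "dx": -0.042, "dy": -0.0065, "dz": 0, "spin": 0}, {"gripper": 23, "dx": -0.042, "dy": -0.0065, "dz": 0, "spin": 0}, {"gripper": 23, "dx": -0.042, "dy": -0.0065, "dz": 0, "spin": 0}, {"gripper": 23, "dx": -0.042, "dy": -0.0065, "dz": 0, "spin": 0}, {"gripper": 23, "dx": -0.042, "dy": -0.0065, "dz": 0, "spin": 0}, {"gripper": 23, "dx": -0.042, "dy": -0.0065, "dz": 0, "spin": 0}, {"gripper": 23, "dx": -0.042, "dy": -0.0065, "dz": 0, "spin": 0}, {"gripper": 23, "dx": 0, "dy": 0, "dz": 0, "spin": 0}]'

```text
time: 3.1
ee_pos: [0.4139, -0.0034, 0.2228]
eef_rot: [0.506, 0.863, 0.0, 0.0]
ft_force: [-0.2, 0.4, -0.3]
width: 0.0199
```

```bash
python3 -c "
from h import *
stat((-.15,-.124,.018))
cv2.imwrite('pics/top1.png',cams.camera('top')[:,:,::-1])"
```

```text
t 3.1 tcp plate [-0.194  -0.1179  0.2228] w 0.01991170486782914 F plate [np.float64(-0.47), np.float64(0.06)] -0.26
tool x in plate -1.0 0.003 tool y 0.003 1.0 q7 [-0.85 -0.24  0.66  2.    0.15  1.33  0.27]
yaw of tool y 29.201883538312316 wanted 29.390461395410867 mod180; spin + [np.float64(-0.1885778570985508), np.float64(179.81142214290145)]
to go in tool axes [-0.044  -0.0061  0.2048]
```

View pics/top1.png

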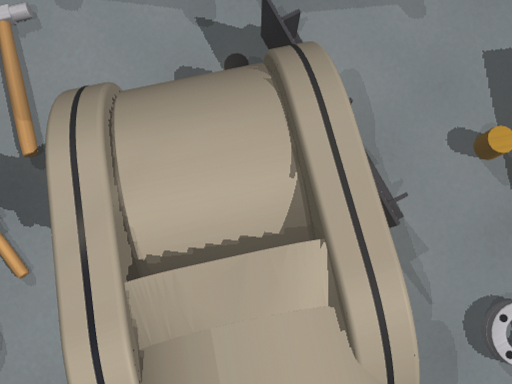

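```bash
python3 -c "
from h import *
for q in((236,245),(188,290),(212,267)):print(plate(unp('top',q,.021)))
cv2.imwrite('pics/w1.png',cams.camera('wrist')[:,:,::-1])
cv2.imwrite('pics/s1.png',cams.camera('scene')[:,:,::-1])"
```

```text
[-0.20116895 -0.10552926  0.021     ]
[-0.29681536 -0.13154716  0.021     ]
[-0.24901779 -0.11796776  0.021     ]
```

View pics/w1.png

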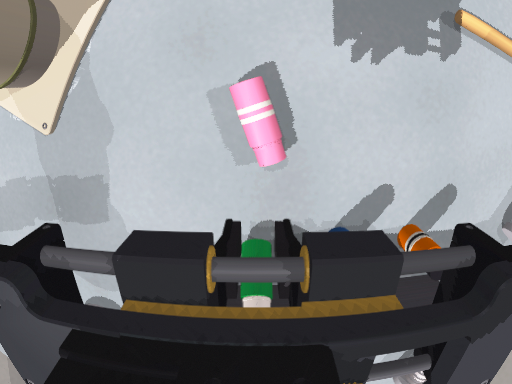

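View pics/s1.png

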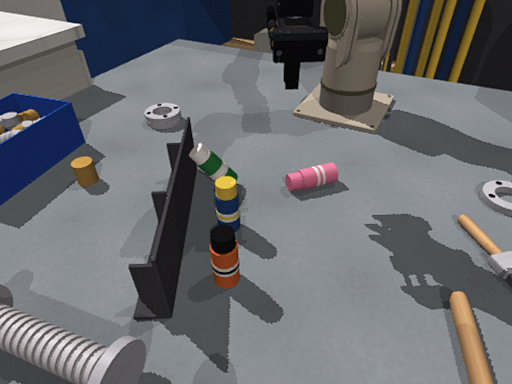

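Call:
arm_command --increments '[{"gripper": 23, "dx": -0.025, "dy": -0.003, "dz": 0, "spin": 0}, {"gripper": 23, "dx": -0.024, "dy": -0.003, "dz": 0, "spin": 0}, {"gripper": 23, "dx": 0, "dy": 0, "dz": 0.04, "spin": 0}, {"gripper": 23, "dx": 0, "dy": 0, "dz": 0.04, "spin": 0}, {"gripper": 23, "dx": 0, "dy": 0, "dz": 0.04, "spin": 0}, {"gripper": 23, "dx": 0, "dy": 0, "dz": 0.03, "spin": 0}, {"gripper": 23, "dx": 0, "dy": 0, "dz": 0.02, "spin": 0}, {"gripper": 23, "dx": 0, "dy": 0, "dz": 0, "spin": 0}]'

```text
time: 4.25
ee_pos: [0.431, -0.0456, 0.0515]
eef_rot: [0.504, 0.864, -0.001, -0.001]
ft_force: [0.0, 0.5, -0.2]
width: 0.0205
```

```bash
python3 -c "
from h import *
stat((-.145,-.124,.018))
cv2.imwrite('pics/s2.png',cams.camera('scene')[:,:,::-1])
cv2.imwrite('pics/w2.png',cams.camera('wrist')[:,:,::-1])"
```

```text
t 4.25 tcp plate [-0.1488 -0.1238  0.0515] w 0.020526732310701967 F plate [np.float64(-0.38), np.float64(0.26)] -0.16
tool x in plate -1.0 -0.002 tool y -0.002 1.0 q7 [-0.81  0.11  0.86  2.17 -0.11  0.91  0.63]
yaw of tool y 29.533059211483458 wanted 29.390461395410867 mod180; spin + [np.float64(0.1425978160725947), np.float64(-179.85740218392743)]
to go in tool axes [-0.0039 -0.0001  0.0335]
```

View pics/s2.png

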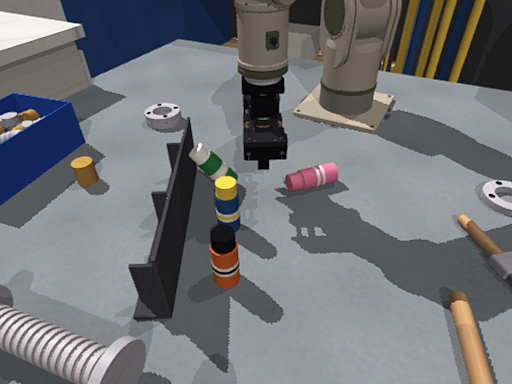

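View pics/w2.png

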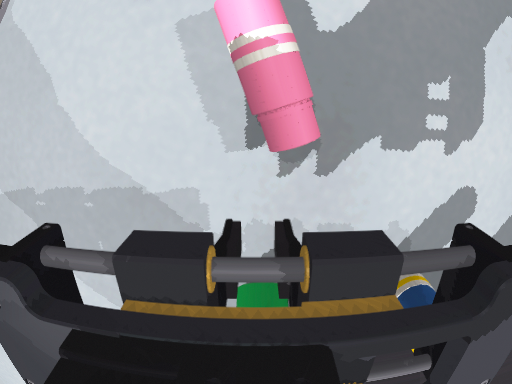

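Call:
arm_command --increments '[{"gripper": 23, "dx": 0, "dy": 0, "dz": 0.017, "spin": 0}, {"gripper": 23, "dx": 0, "dy": 0, "dz": 0.017, "spin": 0}, {"gripper": 23, "dx": -0.01, "dy": 0, "dz": 0, "spin": 0}, {"gripper": 23, "dx": -0.01, "dy": 0, "dz": 0, "spin": 0}, {"gripper": 23, "dx": -0.01, "dy": 0, "dz": 0, "spin": 0}, {"gripper": 23, "dx": -0.008, "dy": 0, "dz": 0, "spin": 0}, {"gripper": 23, "dx": 0, "dy": 0, "dz": 0, "spin": 0}, {"gripper": 23, "dx": 0, "dy": 0, "dz": 0, "spin": 0}]'

```text
time: 5.35
ee_pos: [0.4507, -0.0794, 0.0185]
eef_rot: [0.504, 0.863, 0.0, -0.0]
ft_force: [-0.3, -0.1, -0.2]
width: 0.0198
```

```bash
cat > look.py <<'E'
from h import *
import sys
stat()
a=cams.camera('scene')[:,:,::-1]
cv2.imwrite(sys.argv[1],cv2.resize(a[80:260,140:320],None,fx=3.2,fy=3.2,interpolation=cv2.INTER_CUBIC))
E
python3 look.py pics/s3.png
```

```text
t 5.35 tcp plate [-0.1097 -0.1232  0.0185] w 0.01983528437730277 F plate [np.float64(-0.08), np.float64(-0.26)] -0.22
tool x in plate -1.0 -0.001 tool y -0.001 1.0 q7 [-0.68  0.27  0.84  2.13 -0.26  0.85  0.83]
yaw of tool y 29.420825164472436 wanted 29.390461395410867 mod180; spin + [np.float64(0.030363769061580115), np.float64(-179.96963623093842)]
```

View pics/s3.png

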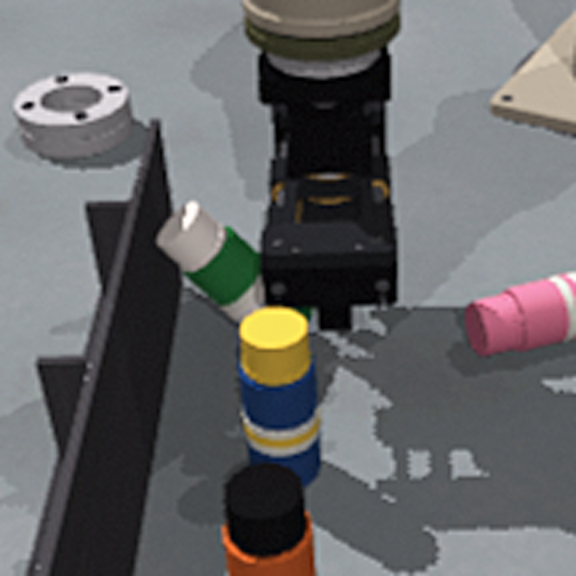

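Call:
arm_command --increments '[{"gripper": 23, "dx": -0.002, "dy": 0, "dz": 0, "spin": 0}, {"gripper": 23, "dx": -0.002, "dy": 0, "dz": 0, "spin": 0}, {"gripper": 23, "dx": -0.002, "dy": 0, "dz": 0, "spin": 0}, {"gripper": 23, "dx": -0.002, "dy": 0, "dz": 0, "spin": 0}, {"gripper": 23, "dx": -0.002, "dy": 0, "dz": 0, "spin": 0}, {"gripper": 23, "dx": -0.002, "dy": 0, "dz": 0, "spin": 0}, {"gripper": 23, "dx": -0.002, "dy": 0, "dz": 0, "spin": 0}, {"gripper": 23, "dx": -0.002, "dy": 0, "dz": 0, "spin": 0}]'

```text
time: 6.4
ee_pos: [0.4589, -0.0937, 0.0186]
eef_rot: [0.504, 0.863, 0.0, 0.0]
ft_force: [-0.7, 1.0, -1.8]
width: 0.0201
```

```bash
python3 look.py pics/s4.png
```

```text
t 6.4 tcp plate [-0.0933 -0.1231  0.0186] w 0.02012726747778289 F plate [np.float64(-1.19), np.float64(-0.13)] -1.8
tool x in plate -1.0 -0.0 tool y -0.0 1.0 q7 [-0.64  0.29  0.83  2.11 -0.29  0.85  0.88]
yaw of tool y 29.416289024709076 wanted 29.390461395410867 mod180; spin + [np.float64(0.025827629298220245), np.float64(-179.9741723707018)]
```

View pics/s4.png

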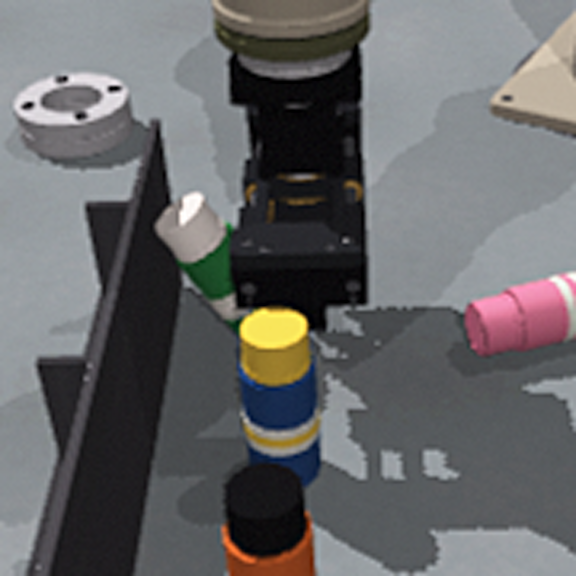

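Call:
arm_command --increments '[{"gripper": 23, "dx": -0.001, "dy": 0, "dz": 0, "spin": 0}, {"gripper": 23, "dx": -0.001, "dy": 0, "dz": 0, "spin": 0}, {"gripper": 23, "dx": -0.001, "dy": 0, "dz": 0, "spin": 0}, {"gripper": 23, "dx": -0.001, "dy": 0, "dz": 0, "spin": 0}, {"gripper": 23, "dx": -0.001, "dy": 0, "dz": 0, "spin": 0}, {"gripper": 23, "dx": -0.001, "dy": 0, "dz": 0, "spin": 0}, {"gripper": 23, "dx": -0.001, "dy": 0, "dz": 0, "spin": 0}, {"gripper": 23, "dx": -0.001, "dy": 0, "dz": 0, "spin": 0}]'

```text
time: 7.45
ee_pos: [0.4626, -0.1005, 0.0185]
eef_rot: [0.504, 0.863, 0.0, -0.0]
ft_force: [-0.6, 0.5, -0.7]
width: 0.0202
```

```bash
python3 look.py pics/s5.png
```

```text
t 7.45 tcp plate [-0.0855 -0.1231  0.0185] w 0.020234899655912686 F plate [np.float64(-0.76), np.float64(-0.24)] -0.74
tool x in plate -1.0 -0.001 tool y -0.001 1.0 q7 [-0.62  0.31  0.83  2.09 -0.3   0.86  0.9 ]
yaw of tool y 29.420189212134847 wanted 29.390461395410867 mod180; spin + [np.float64(0.02972781672397673), np.float64(-179.970272183276)]
```

View pics/s5.png

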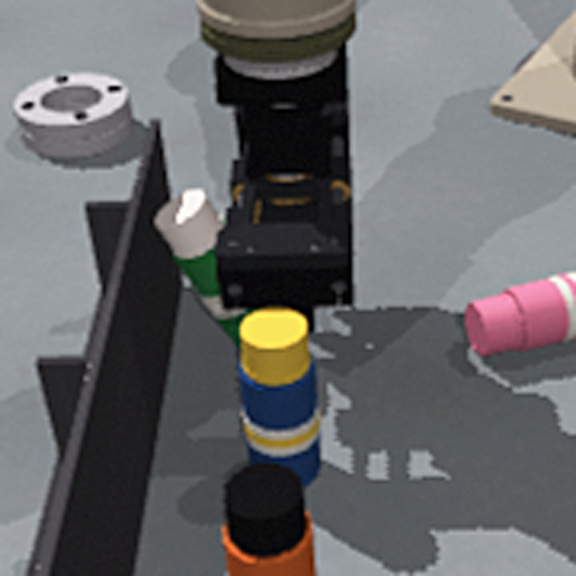

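Call:
arm_command --increments '[{"gripper": 23, "dx": 0.001, "dy": 0, "dz": 0, "spin": 0}, {"gripper": 23, "dx": 0.001, "dy": 0, "dz": -0.002, "spin": 0}, {"gripper": 23, "dx": 0, "dy": 0, "dz": -0.005, "spin": 0}, {"gripper": 23, "dx": 0, "dy": 0, "dz": -0.006, "spin": 0}, {"gripper": 23, "dx": 0, "dy": 0, "dz": -0.006, "spin": 0}, {"gripper": 23, "dx": 0, "dy": 0, "dz": -0.006, "spin": 0}, {"gripper": 23, "dx": 0, "dy": 0, "dz": 0, "spin": 0}, {"gripper": 23, "dx": 0, "dy": 0, "dz": 0, "spin": 0}]'

```text
time: 8.5
ee_pos: [0.4616, -0.0986, 0.0435]
eef_rot: [0.504, 0.864, 0.0, -0.0]
ft_force: [0.9, 0.2, -0.3]
width: 0.0199
```

```bash
python3 look.py pics/s6.png
```

```text
t 8.5 tcp plate [-0.0877 -0.1231  0.0435] w 0.019933263283500327 F plate [np.float64(0.23), np.float64(0.91)] -0.26
tool x in plate -1.0 -0.001 tool y -0.001 1.0 q7 [-0.66  0.25  0.86  2.08 -0.24  0.91  0.85]
yaw of tool y 29.428436864124468 wanted 29.390461395410867 mod180; spin + [np.float64(0.03797546871359714), np.float64(-179.96202453128637)]
```

View pics/s6.png

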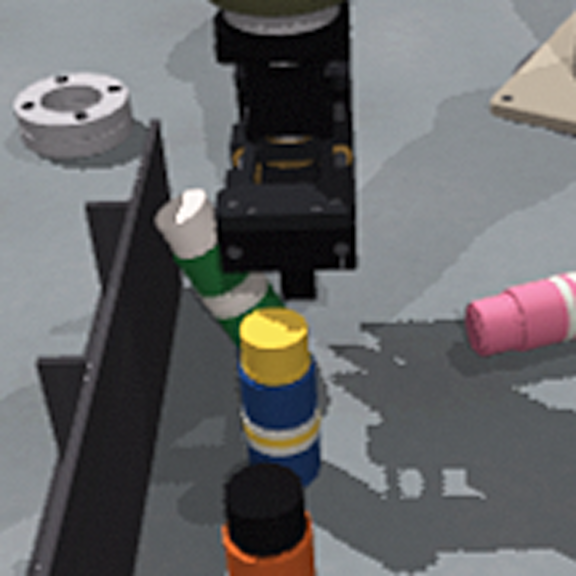

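Call:
arm_command --increments '[{"gripper": 23, "dx": -0.005, "dy": 0, "dz": 0, "spin": 0}, {"gripper": 23, "dx": -0.004, "dy": 0, "dz": 0, "spin": 0}, {"gripper": 23, "dx": -0.002, "dy": 0, "dz": 0, "spin": 0}, {"gripper": 23, "dx": -0.001, "dy": 0, "dz": 0, "spin": 0}, {"gripper": 23, "dx": -0.001, "dy": 0, "dz": 0, "spin": 0}, {"gripper": 23, "dx": -0.001, "dy": 0, "dz": 0, "spin": 0}, {"gripper": 23, "dx": -0.001, "dy": 0, "dz": 0, "spin": 0}, {"gripper": 23, "dx": -0.001, "dy": 0, "dz": 0, "spin": 0}]'

```text
time: 9.55
ee_pos: [0.4693, -0.1124, 0.0434]
eef_rot: [0.504, 0.864, 0.0, -0.0]
ft_force: [-0.0, 0.9, 0.8]
width: 0.0202
```

```bash
python3 look.py pics/s7.png
```

```text
t 9.55 tcp plate [-0.0718 -0.1231  0.0434] w 0.020160721809120097 F plate [np.float64(-0.79), np.float64(0.43)] 0.76
tool x in plate -1.0 -0.001 tool y -0.001 1.0 q7 [-0.62  0.28  0.85  2.06 -0.27  0.92  0.89]
yaw of tool y 29.43283950066667 wanted 29.390461395410867 mod180; spin + [np.float64(0.042378105255806986), np.float64(-179.9576218947442)]
```

View pics/s7.png

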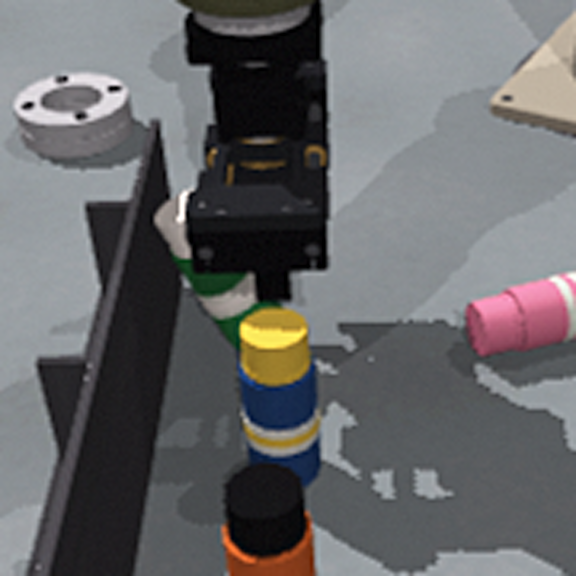

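Call:
arm_command --increments '[{"gripper": 23, "dx": -0.001, "dy": 0, "dz": 0, "spin": 0}, {"gripper": 23, "dx": -0.001, "dy": 0, "dz": 0, "spin": 0}, {"gripper": 23, "dx": -0.001, "dy": 0, "dz": 0, "spin": 0}, {"gripper": 23, "dx": -0.001, "dy": 0, "dz": 0, "spin": 0}, {"gripper": 23, "dx": -0.001, "dy": 0, "dz": 0, "spin": 0}, {"gripper": 23, "dx": -0.001, "dy": 0, "dz": 0, "spin": 0}, {"gripper": 23, "dx": -0.001, "dy": 0, "dz": 0, "spin": 0}, {"gripper": 23, "dx": 0, "dy": 0, "dz": 0, "spin": 0}]'

```text
time: 10.6
ee_pos: [0.473, -0.1189, 0.0435]
eef_rot: [0.504, 0.863, -0.0, 0.0]
ft_force: [-0.3, 1.1, 0.5]
width: 0.0201
```

```bash
python3 look.py pics/s8.png
```

```text
t 10.6 tcp plate [-0.0644 -0.1231  0.0435] w 0.02011281834847011 F plate [np.float64(-1.11), np.float64(0.33)] 0.51
tool x in plate -1.0 -0.0 tool y -0.0 1.0 q7 [-0.6   0.29  0.85  2.04 -0.28  0.92  0.91]
yaw of tool y 29.41523299011322 wanted 29.390461395410867 mod180; spin + [np.float64(0.02477159470234369), np.float64(-179.97522840529763)]
```

View pics/s8.png

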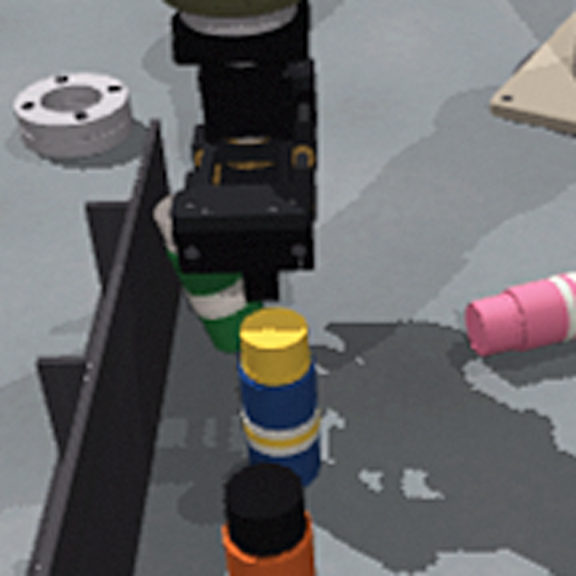

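Call:
arm_command --increments '[{"gripper": 23, "dx": -0.001, "dy": 0, "dz": 0, "spin": 0}, {"gripper": 23, "dx": -0.001, "dy": 0, "dz": 0, "spin": 0}, {"gripper": 23, "dx": 0, "dy": 0, "dz": 0, "spin": 0}, {"gripper": 23, "dx": 0.002, "dy": 0, "dz": 0, "spin": 0}, {"gripper": 23, "dx": 0.002, "dy": 0, "dz": 0, "spin": 0}, {"gripper": 23, "dx": 0.002, "dy": 0, "dz": 0, "spin": 0}, {"gripper": 23, "dx": 0.002, "dy": 0, "dz": 0, "spin": 0}, {"gripper": 23, "dx": 0.002, "dy": 0, "dz": 0, "spin": 0}]'

```text
time: 11.65
ee_pos: [0.4689, -0.1116, 0.0435]
eef_rot: [0.504, 0.863, 0.0, -0.0]
ft_force: [0.4, 1.0, -1.0]
width: 0.0197
```

```bash
python3 look.py pics/s9.png
```

```text
t 11.65 tcp plate [-0.0727 -0.1231  0.0435] w 0.019683565800920497 F plate [np.float64(-0.66), np.float64(0.85)] -0.98
tool x in plate -1.0 -0.001 tool y -0.001 1.0 q7 [-0.62  0.28  0.86  2.06 -0.27  0.91  0.89]
yaw of tool y 29.42292670046453 wanted 29.390461395410867 mod180; spin + [np.float64(0.03246530505367673), np.float64(-179.96753469494632)]
```

View pics/s9.png

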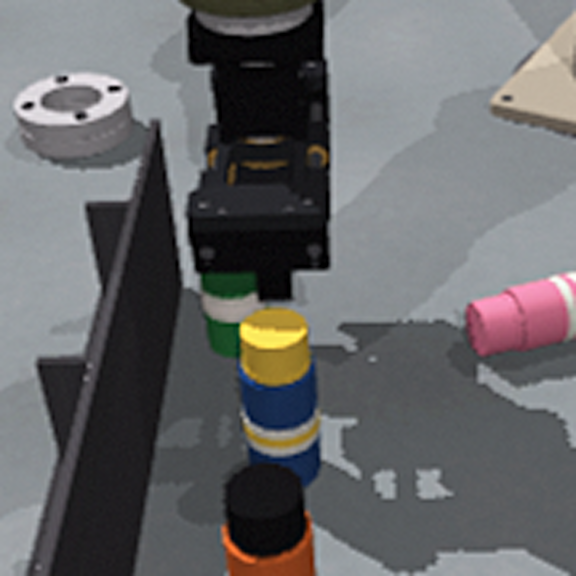

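The bottle has dropped off the plate and is nearly upright, following the fingers. I'll retract slowly, straight back.

Call:
arm_command --increments '[{"gripper": 23, "dx": 0.002, "dy": 0, "dz": 0, "spin": 0}, {"gripper": 23, "dx": 0.002, "dy": 0, "dz": 0, "spin": 0}, {"gripper": 23, "dx": 0.003, "dy": 0, "dz": 0, "spin": 0}, {"gripper": 23, "dx": 0.004, "dy": 0, "dz": 0, "spin": 0}, {"gripper": 23, "dx": 0.006, "dy": 0, "dz": 0, "spin": 0}, {"gripper": 23, "dx": 0.01, "dy": 0, "dz": 0, "spin": 0}, {"gripper": 23, "dx": 0.015, "dy": 0, "dz": 0, "spin": 0}, {"gripper": 23, "dx": 0.02, "dy": 0, "dz": 0, "spin": 0}]'

```text
time: 12.7
ee_pos: [0.4381, -0.0571, 0.0435]
eef_rot: [0.504, 0.863, 0.0, 0.0]
ft_force: [0.5, 0.6, -1.3]
width: 0.0199
```

Call:
arm_command --increments '[{"gripper": 23, "dx": 0, "dy": 0, "dz": 0, "spin": 0}, {"gripper": 23, "dx": 0, "dy": 0, "dz": -0.03, "spin": 0}, {"gripper": 23, "dx": 0, "dy": 0, "dz": -0.04, "spin": 0}, {"gripper": 23, "dx": 0, "dy": 0, "dz": -0.04, "spin": 0}, {"gripper": 23, "dx": 0.03, "dy": 0, "dz": -0.02, "spin": 0}, {"gripper": 23, "dx": 0.05, "dy": 0, "dz": 0, "spin": 0}, {"gripper": 23, "dx": 0.05, "dy": 0, "dz": 0, "spin": 0}, {"gripper": 23, "dx": 0, "dy": 0, "dz": 0, "spin": 0}]'

```text
time: 13.7
ee_pos: [0.3736, 0.0576, 0.1736]
eef_rot: [0.502, 0.865, 0.0, -0.0]
ft_force: [0.3, -1.2, 0.0]
width: 0.0201
```

```bash
python3 look.py pics/s10.png; python3 -c "
from h import *
cv2.imwrite('pics/t10.png',cams.camera('top')[:,:,::-1])"
```

```text
t 13.7 tcp plate [-0.2669 -0.1231  0.1736] w 0.020147330796358987 F plate [np.float64(1.2), np.float64(-0.37)] 0.01
tool x in plate -1.0 -0.005 tool y -0.005 1.0 q7 [-0.94 -0.28  0.59  2.15  0.16  1.24  0.09]
yaw of tool y 29.68187433706785 wanted 29.390461395410867 mod180; spin + [np.float64(0.2914129416569722), np.float64(-179.70858705834303)]
```

View pics/s10.png

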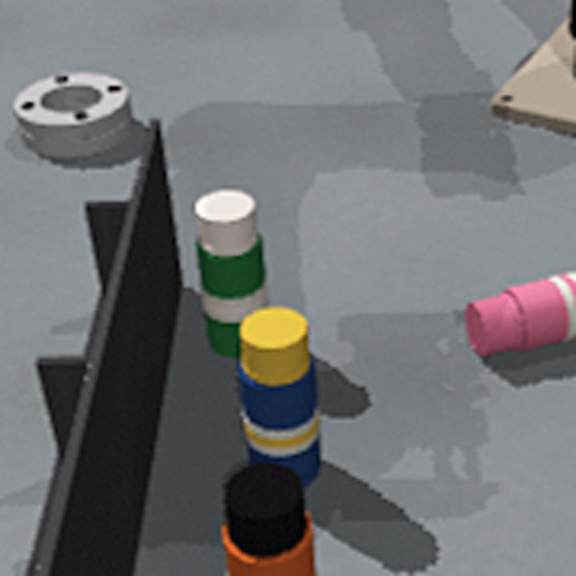

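View pics/t10.png

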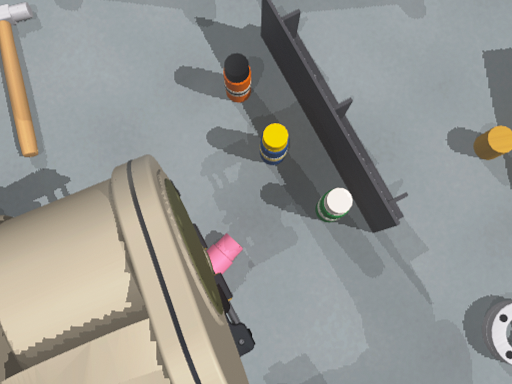

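Green stands upright in both views: its cap is at (339,201) in the top picture. Orange and blue have not moved in either picture. I'll check the distance and the uprightness, then hand in.

```bash
python3 -c "
from h import *
from bench import job
c=unp('top',(339,201),.104);c2=unp('scene',(140+226/3.2,80+206/3.2),.104)
print(plate(c),plate(c2),prj('top',[c[0],c[1],0]))
a=cv2.imread('pics/top0.png').astype(int);b=cv2.imread('pics/t10.png').astype(int)
print(abs(a-b)[45:168,218:292].mean())
s=read_state();print(abs(s['joint_vel']).max())
print(job.close_job())"
```

```text
[-0.04613939 -0.12384146  0.104     ] [-0.04651023 -0.12122863  0.104     ] [[327.50169205 210.2193864 ]]
4.395334358748993
0.02648423147408631
the job is handed in; nothing more can be done
None
```

The green bottle stands upright on its base in front of the backstop, and I handed the job in at about 13.8 s of the 32 s allowed.

**How it was done:** I pushed the foot in with the partly open fingers just above the near edge, until I estimated about 25 degrees of lean with the cap on the plate. I then raised the fingers to about 43 mm, because the gripper body would otherwise have blocked the rising cap. From there I pushed on until the bottle tipped back off the plate, and backed the fingers out slowly so it settled onto its base.

**Last checks:**
- **Position:** the top and scene cameras agree that the bottle is about 46 mm in front of the plate, within the 80 mm limit. That comes from the cap position, assuming it stands upright.
- **Uprightness:** it looks upright in both pictures; I did not measure the angle separately.
- **Bystanders:** the orange and blue bottles look unmoved in the before and after pictures. The mean pixel difference around them was 4.4 of 255, and the lighting and the arm's shadow had also changed.
- **Robot:** the arm was clear of everything, and the pushing forces I read were only about 1 to 2 N.
- **Raising stage:** I judged the 17 to 29 degree stage from the finger position and the pictures. I had no direct reading of the contact force between cap and plate.

The first move call was refused because not every field was filled in; nothing moved.

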